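Hang the template on the free hook of the carousel

ROBOT

A 6-joint arm with a two-finger parallel gripper is mounted at the origin on a cart in front of the work surface, level with it; the furniture and walls round the work are solid. World frame = base frame: x ahead of the robot, y to its left, z up, the work surface at z = 0. Lengths are in mm, angles in rad, forces in N, time in s.
With the tool pointing down it reaches from about 275 to 850 mm from the base axis. Payload 19 kg.
Tool frame: the origin (TCP) lies between the finger pads; the fingertips stand 22 mm ahead of it and the grasp point (between the pads) lies 3 mm ahead of it; z points along the fingers, y is the direction in which the jaws open and shut (so a half turn about z gives the same grasp; the last joint's range is limited). The gripper opens to 85 mm and grips with 20 to 120 N. Pads are 22 mm wide; open, the fingers measure 114 mm over their backs; the gripper's body (76 mm by 85 mm) begins 54 mm behind the grasp point. The pads swing forward as they close: fully open they stand 13 mm farther back than shut.
Start: joints at [-1.316, 0.15, 1.437, -0, 1.554, -0.134], TCP at [217.943, -532.066, 253.267] pointing down, gripper open.
Joint ranges: [-2.8, 2.8], [-0.68, 2.1], [0.12, 2.68], [-1.39, 4.53], [0.16, 2.79], [-2.81, 2.81]. Speed limits (rad/s): [1.89, 1.89, 2.22, 3.01, 3.01, 3.01].

INTERFACE

Orientations are given as a unit quaternion [w, x, y, z].
In Python, from cell import arm, cams, order gives the robot as it stands. The module is installed in compiled form; this text tells all that it offers.
- The arm moves only by the tool send_rows, never from a script. Its argument "commands" is a list that holds one entry, the list of rows, each a list of 4 numbers: the shift along the world's x, y, z in mm, then the turn about the world's z in degrees. A call has 1 to 8 rows; each row is the pose to reach, as a shift and turn from the pose measured when the call began; what a row does not reach only later rows make up. A row lasts 1/10 s, in which the tool goes at most 50 mm and 8.59 degrees, less where a joint would pass 70% of its speed; a pose out of reach is approached as far as the arm can. A call with a gripper value outside its range is refused whole. "grip" is the closure, from 0 (fully open) to 1 (shut), set as the call begins (left out, the last holds). The fingers move at their own pace and stop on an object; "squeeze" is the grip in N (left out, the last holds). Time passes only in rows, so rows that repeat a pose let the fingers close. It gives the time, the measured TCP pose, the force and the opening at its end, in the units of the state.
- arm.get_state(): the state, without advancing time (a new reading comes with each control period).
- cams.grab_frame(name): name is "scene" or "top" or "wrist"; returns a dict with "pixels" (384x512x3 uint8, blue, green, red), "mtx" (3x3 intrinsics, pixels), "xyz" and "attitude" of the camera in the world; the wrist camera has in their place "T_tool_cam" (4x4, takes a point from camera to tool coordinates, whose origin is the TCP and whose axes are the flange's). Camera axes: x right, y down, z forward; pixel columns grow to the right and rows downward; lengths in mm; the calibration is good to about 2 mm. A picture is of the moment at which its call begins: read the wrist's pose just before it. There is no depth.
- order.job_done(): hands the job in, once; it reports no verdict.
The state is a dict: "time_s": time; "joints": joint angles; "qvel": joint speeds; "joint_efforts": joint torques, N m; "position": TCP position; "eef_rot": TCP orientation; "force": force on the tool from outside, world axes, zero at the start; "ft_torque": the same for the moment, N m; "width": finger opening in mm.
Only numpy, scipy, OpenCV 4.12 (cv2) and the standard library are available. Lean on these libraries where they do the work, as an engineer would, in place of code of your own. Each camera call takes 0.05 s, during which the arm holds its last target. There are 200 camera calls.

TASK

Turn the tool carousel by its knob until its one empty hook lines up with the pointer on the base. Then take the drilling template out of its wooden stand and hang it on that hook by its window: press it gently against the spring collar, lower it in behind the upturned lip until it rests on the peg, and let go. Be gentle throughout: do not drive the collar hard against its end stop or ram the template down on the peg, and leave the hook lined up with the pointer.

Things in the scene. Friction and masses are not known exactly. Their poses are not given: they have to be found in the camera images.
- carousel: bench-top hook carousel: fixed round steel foot (156 mm diameter, 14 mm high) with a post; on it turns a grey hub with four horizontal hooks 90 degrees apart, three of which carry a template like the loose one. Origin: centre of the foot's underside, on the turning axis. Its -x axis points along the pointer, roughly to the robot (within 0.3 rad).
- pointer (a point): steel pointer bar on the foot, its point 50 mm from the axis, 18 mm above the bench; the empty hook shall stand right above it
- rotor (a joint): angle of the turning hub (rad, growing anticlockwise seen from above); 0 or a whole turn: the empty hook stands right over the pointer. Starts at 1.0 to 5.28; it turns either way without stops, with about 0.2 N m of friction, and stays where it is left
- knob (a point): centre of the round black fluted knob on top of the hub (40 mm diameter, from 186 to 228 mm above the bench; this point is at 208 mm), on the turning axis, fixed to the hub. The tabs of the hanging templates stand round it 85 mm and more from the axis, up to 219 mm high
- hub (a point): point on the axis at the pegs' height (150 mm above the bench); turns with the hub, -x pointing out along the empty hook. On that peg a round collar (34 mm diameter) is held out by a spring, 4 mm from the lip at rest; the plate must push it more than 4 mm toward the hub to fit in (4 N at first, then 1 N per mm; hard stop at 9 mm, 13 N). Let go, it presses the plate to the lip
- hook_root (a point): point on the centre line of the empty hook, 50 mm from the axis (turns with the hub). The hook is a level peg of 10 mm diameter with a lip at its end, 10 mm wide, 6 mm thick, rising 8 mm above the top of the peg (13 mm above its centre line). The stem is adjustable: the lip's inner face stands 100 mm from the turning axis, give or take 10 mm, differently each time
- template_grip (a point): centre of the black grip tab (10 mm thick, 30 mm wide, 48 mm high) on top of the loose template, 130 mm above its underside. z up, x across the thickness, y along the width. At the start it stands upright in its stand, its lower 30 mm in the slot, its underside 10 mm above the bench
- template_eye (a point): middle of the upper edge of the template's window, 42 mm below the grip point. The window is 26 mm wide and 28 mm high, right through the plate. Hanging, this edge rests on top of the peg, the plate square to the peg
- stand: fixed block of light wood, 70 x 90 x 40 mm, with a slot along its y for the template, 30 mm deep. Origin: centre of its underside. It stands left or right of the carousel
- template: loose template: upright aluminium plate 44 mm wide (y), 8 mm thick (x), 150 mm high with its tab, 130 to 250 g, front and back alike, with a few round holes low down. Origin: centre of its underside
Mind the look-alikes: they are no part of the job. What is meant by the template is not blue or orange, and is the smaller of those in its own colour.

How it is judged (in metres and radians):
On the way:
1. the empty hook stands over the pointer (hook root within 6 mm of the pointer, seen from above) with the template still in its stand (horizontal distance between hook_root and pointer below 0.006 m and distance of template_grip from where it was at the start of the episode below 0.02 m), for 0.2 s.
At the end, for the whole second after the job is handed in: The template hangs at rest on the empty hook, its window's upper edge down on the peg (5 mm above the peg's centre line, within 4 mm) between lip and collar, upright within 0.2 rad and within 11 mm of the hook's middle, and the hook still stands over the pointer (hook root within 9 mm of it) (horizontal distance between hook_root and pointer below 0.009 m and z of template_eye in the frame of hub between 0.001 and 0.009 m and x of template_eye in the frame of hub between -0.112 and -0.08 m and y of template_eye in the frame of hub between -0.011 and 0.011 m and angle between template_grip's own z axis and vertical below 0.2 rad and velocity of joint rotor between -0.05 and 0.05 rad/s and linear speed of template below 0.02 m/s); the robot touches nothing.
It fails at once if the template is pressed against the carousel with more than 30 N (lip, collar and peg added up) (contact force between template and carousel above 30 N).
It also fails if it takes over 67 s, if anything falls off the work surface, if the arm or the gripper's body presses on something with over 40 N, if the wrist force passes 120 N, or if a joint passes its speed limit or range.

## Working session

There is one attempt and no reset: what is moved stays moved. The work goes in short steps, Python scripts to look and compute and a tool call to move; the robot and the scene stay as the last step left them, time stands still between calls to the robot, and variables do not carry over. Pictures are saved under pics/ and viewed, about 8 in all and at most 12, crops included, and the job is handed in when it is done.

Besides the shell and the picture viewer there is one more tool, called after ">>>" as a command line: name --argument value ..., lists and objects as JSON in quotes. send_rows: Moves the arm, as the interface text tells. Its arguments: {"type":"object","properties":{"commands":{"type":"array","items":{"type":"array","items":{"type":"array","items":{"type":"number"}}}},"grip":{"type":"number"},"squeeze":{"type":"number"}},"required":["commands"]}

```bash
mkdir -p pics
cat > h.py <<'E'
import numpy as np,cv2,json,pickle
from scipy.spatial.transform import Rotation as R
from cell import arm,cams,order
def q2R(q): return R.from_quat([q[1],q[2],q[3],q[0]]).as_matrix()
def grab(n,f):
    s=arm.get_state(); d=cams.grab_frame(n)
    if n=="wrist":
        T=np.array(d["T_tool_cam"]); Rt=q2R(s["eef_rot"]); d["Rc"]=Rt@T[:3,:3]; d["c"]=Rt@T[:3,3]+np.array(s["position"])
    else:
        a=np.array(d["attitude"]); d["Rc"]=q2R(a) if a.size==4 else a; d["c"]=np.array(d["xyz"])
    pickle.dump(d,open(f"pics/{f}.pkl","wb")); cv2.imwrite(f"pics/{f}.png",d["pixels"]); return d
def load(f): return pickle.load(open(f"pics/{f}.pkl","rb"))
def ray(d,u,v):
    r=d["Rc"]@np.linalg.inv(np.array(d["mtx"]))@[u,v,1]; return d["c"],r/np.linalg.norm(r)
def onz(d,u,v,z):
    c,r=ray(d,u,v); return c+r*(z-c[2])/r[2]
def proj(d,p):
    q=np.array(d["mtx"])@(d["Rc"].T@(np.array(p,float)-d["c"])); return q[:2]/q[2]
def tri(*obs):
    A=np.zeros((3,3));b=np.zeros(3)
    for d,u,v in obs:
        c,r=ray(d,u,v);P=np.eye(3)-np.outer(r,r);A+=P;b+=P@c
    return np.linalg.solve(A,b)
E
python3 - <<'E'
from h import *
a=grab("scene","s0");b=grab("top","t0")
print(arm.get_state());
for d in(a,b):print(d["c"],d["Rc"][:,2],d["mtx"][0])
cv2.imwrite("pics/both.png",np.hstack([cv2.resize(x["pixels"],(800,600)) for x in(a,b)]))
cv2.imwrite("pics/s0b.png",cv2.resize(a["pixels"],(800,600)));cv2.imwrite("pics/t0b.png",cv2.resize(b["pixels"],(800,600)))
E
```

```text
{'time_s': 0.1, 'joints': array([-1.31598342e+00,  1.50957088e-01,  1.43793680e+00,  2.42075731e-06,
        1.55378332e+00, -1.33988549e-01]), 'qvel': array([ 0.00111038, -0.0007736 , -0.00110878,  0.0014319 ,  0.00011196,
        0.00017599]), 'joint_efforts': array([ 6.27531961e-03, -7.14377117e+01, -5.71795142e+01,  8.55305075e-05,
        7.17119663e-03,  3.41697819e-05]), 'position': array([ 217.91258457, -531.91004455,  252.73881543]), 'eef_rot': array([-5.41361515e-04,  9.81163473e-01,  1.93178534e-01, -3.15322686e-05]), 'force': array([-0.2270346,  0.3684231, -0.9496915]), 'ft_torque': array([ 0.02647889,  0.0346246 , -0.05883983]), 'width': 85.49614540868888}
[-542.67847543  148.4445123  1099.14182965] [ 0.72900403 -0.06996831 -0.68092405] [404.62057138   0.         251.76747726]
[-608.8744931  -423.12138169 1602.1709251 ] [ 0.56781278  0.25459628 -0.78279587] [491.70696765   0.         244.96573072]
```

View pics/s0b.png

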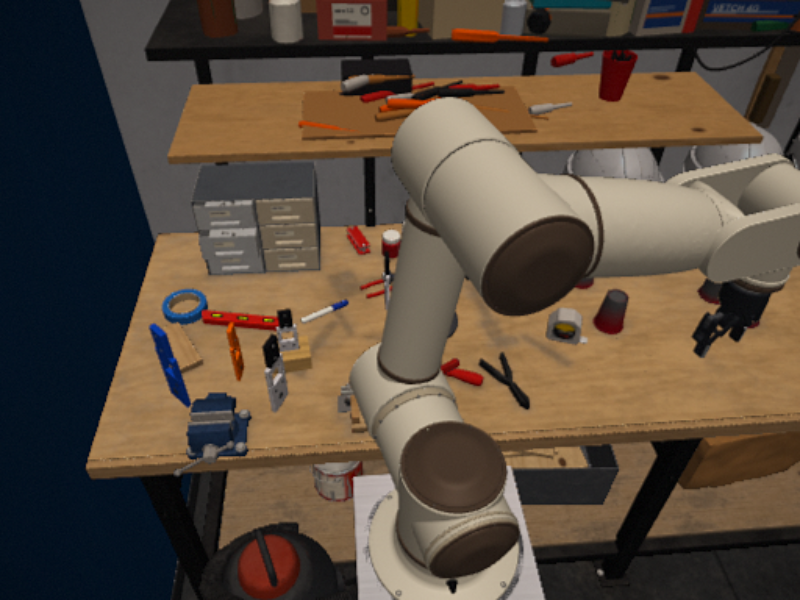

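View pics/t0b.png

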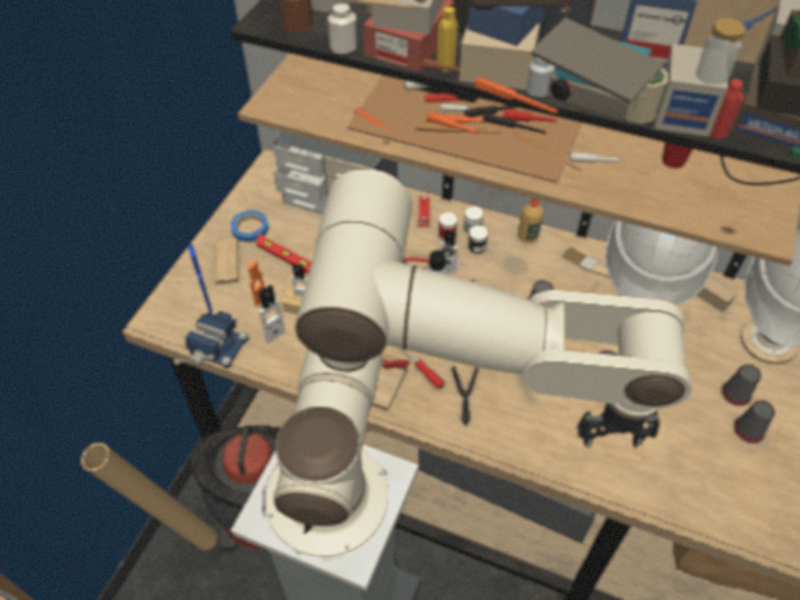

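The loose light-metal templates are at about (275,375) and (288,330) in the scene view, with blue at (170,362) and orange at (235,350). The carousel is hidden behind the arm, with only its edge showing at about (388,270). I'll compute rough positions, then look with the wrist camera.

Run:
```python
from h import *
a=load("s0");b=load("t0");k=.64
print("carousel?",onz(a,388*k,262*k,200),onz(b,437*k,260*k,208))
print("stand tpl",onz(a,286*k,313*k,150),onz(b,298*k,272*k,150))
print("big tpl",onz(a,272*k,340*k,170),onz(b,267*k,292*k,170), onz(a,275*k,405*k,0))
print("stand",onz(a,296*k,358*k,30))
w=grab("wrist","w0"); print(w["mtx"],w["T_tool_cam"])
```

```text
carousel? [565.88135514  55.66589234 200.        ] [572.09046764 -40.62351032 208.        ]
stand tpl [468.43817497 285.58024422 150.        ] [453.99798192 283.1109845  150.        ]
big tpl [369.11372307 308.01213139 170.        ] [354.20775518 314.21064673 170.        ] [337.42162378 320.11099964   0.        ]
stand [445.08413676 274.65716902  30.        ]
[[265.08929159   0.         255.09179479]
 [  0.         265.08929159 191.64090383]
 [  0.           0.           1.        ]] [[ 5.39220132e-06 -9.46246883e-01 -3.23445259e-01  8.32355382e+01]
 [ 1.00000000e+00  1.29966506e-05 -2.13508735e-05 -1.43048562e+00]
 [ 2.44069026e-05 -3.23445259e-01  9.46246883e-01 -1.20984827e+02]
 [ 0.00000000e+00  0.00000000e+00  0.00000000e+00  1.00000000e+00]]
```

>>> send_rows --commands '[[[10,45,35,8],[30,95,70,16],[50,145,105,24],[70,195,140,32],[90,245,175,40],[110,295,200,48],[130,345,220,56],[140,380,230,64]]]'

```text
time_s: 0.95
position: [336.6, -209.4, 458.3]
eef_rot: [-0.0, 0.728, 0.686, -0.0]
force: [1.1, -0.8, 0.1]
width: 85.2
```

>>> send_rows --commands '[[[10,40,0,8],[20,70,10,16],[30,90,20,24],[30,100,20,32],[30,100,20,40],[30,100,20,48],[30,100,20,56],[30,100,20,64]]]'

```text
time_s: 1.75
position: [366.6, -109.3, 478.1]
eef_rot: [-0.0, 0.251, 0.968, -0.0]
force: [-0.5, 0.3, 0.6]
width: 85.1
```

Run:
```python
from h import *
s=arm.get_state();print(s["time_s"],s["position"],s["eef_rot"],s["joints"])
w=grab("wrist","w1");a=grab("scene","s1");b=grab("top","t1")
f=lambda x:cv2.resize(x["pixels"],(400,300),interpolation=cv2.INTER_AREA)
W=cv2.resize(w["pixels"],(800,600),interpolation=cv2.INTER_CUBIC)
cv2.imwrite("pics/w1b.png",W)
```

```text
1.75 [ 366.61232531 -109.31243507  478.14716912] [-5.23824660e-05  2.51106760e-01  9.67959380e-01 -1.77819825e-04] [-4.91604404e-01 -2.24266066e-01  1.34799722e+00 -4.10674440e-04
  2.01787951e+00 -1.55493131e+00]
```

View pics/w1b.png

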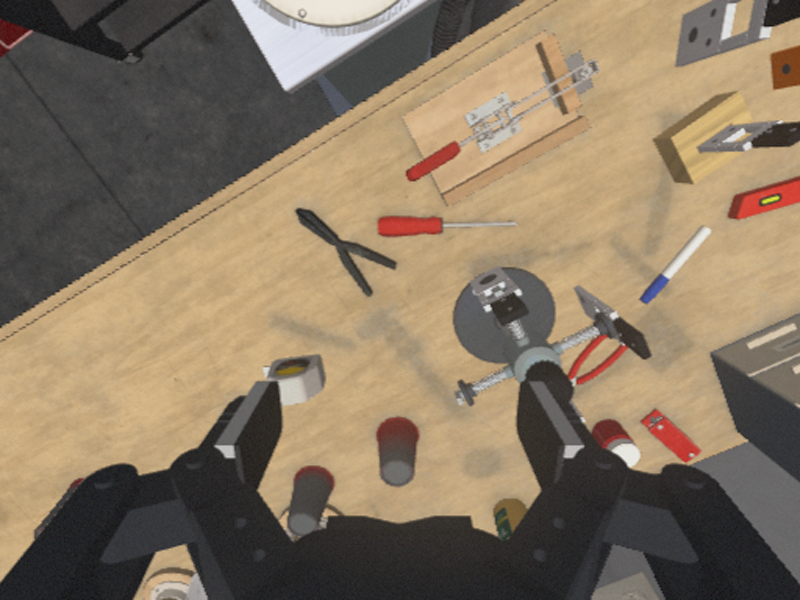

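The wrist view shows the carousel foot at about (503,315), with the knob at about (550,385) partly behind a finger. The empty hook with its collar points left to (465,392), and the pointer is hidden under the template at (497,285). Next are the loose templates: the one in the wooden stand at (740,137) and a larger metal one lying near (720,30), which is the look-alike. I'll enlarge the fixed cameras' views.

Run:
```python
from h import *
w=load("w1");a=load("s1");b=load("t1");k=.64
foot=onz(w,503*k,315*k,14);knob=onz(w,548*k,385*k,228);print("foot",foot,"knob",knob)
print("collar/lip",onz(w,462*k,393*k,150),onz(w,480*k,386*k,150))
print("tpl tab",onz(w,778*k,132*k,160),"stand",onz(w,700*k,137*k,40))
def crop(d,c,r=45,s=400):
    u,v=proj(d,c);print(u,v);u=int(u);v=int(v)
    x0,y0=max(u-r,0),max(v-r,0);print("origin",x0,y0);return cv2.resize(d["pixels"][y0:y0+2*r,x0:x0+2*r],(s,s),interpolation=cv2.INTER_CUBIC)
c=[foot[0],foot[1],120]
t=onz(w,740*k,137*k,80)
im=np.vstack([np.hstack([crop(a,c,50,300),crop(b,c,50,300)]),np.hstack([crop(a,t,50,300),crop(b,t,50,300)])])
cv2.imwrite("pics/c1.png",im)
```

```text
foot [566.43440651 -38.96682759  14.        ] knob [558.49010886 -40.99696981 228.        ]
collar/lip [ 572.89282214 -133.11747041  150.        ] [ 574.80327914 -109.3191449   150.        ]
tpl tab [453.58263482 270.44165122 160.        ] stand [455.72285058 275.73281239  40.        ]
273.8540971064296 183.35336679343695
origin 223 133
277.9399575529386 182.23163583849245
origin 227 132
183.2797161492746 215.19392196134345
origin 133 165
191.9912821790535 182.55010275577752
origin 141 132
```

View pics/c1.png

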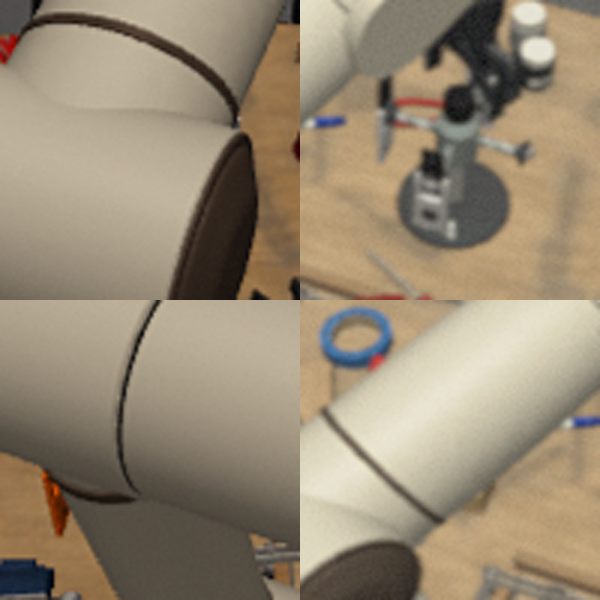

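Only the top camera sees the carousel clear of the arm. In its crop the pointer may be the bright bar at (452,230), and the black knob is at (460,105). I'll move the wrist camera for an unobstructed view of the pointer.

>>> send_rows --commands '[[[20,-20,-30,6],[45,-35,-60,12],[70,-50,-90,18],[90,-60,-120,24],[100,-60,-145,27],[100,-60,-145,27]]]'

```text
time_s: 2.5
position: [466.6, -169.2, 329.6]
eef_rot: [-0.003, 0.024, 1.0, 0.001]
force: [-1.0, -0.2, -0.4]
width: 85.6
```

Run:
```python
from h import *
b=load("t1");print("ptr?",onz(b,277.7,208.7,18))
s=arm.get_state();print(s["time_s"],s["position"],s["eef_rot"],s["joints"])
w=grab("wrist","w2")
cv2.imwrite("pics/w2b.png",cv2.resize(w["pixels"],(800,600),interpolation=cv2.INTER_CUBIC))
```

```text
ptr? [517.54823402 -59.95145208  18.        ]
2.5 [ 466.59464311 -169.19259751  329.62137516] [-0.00259357  0.02418285  0.99970345  0.00121323] [-5.03082621e-01 -2.58763390e-02  1.47217186e+00 -2.38761201e-04
  1.70101885e+00 -2.02553866e+00]
```

View pics/w2b.png

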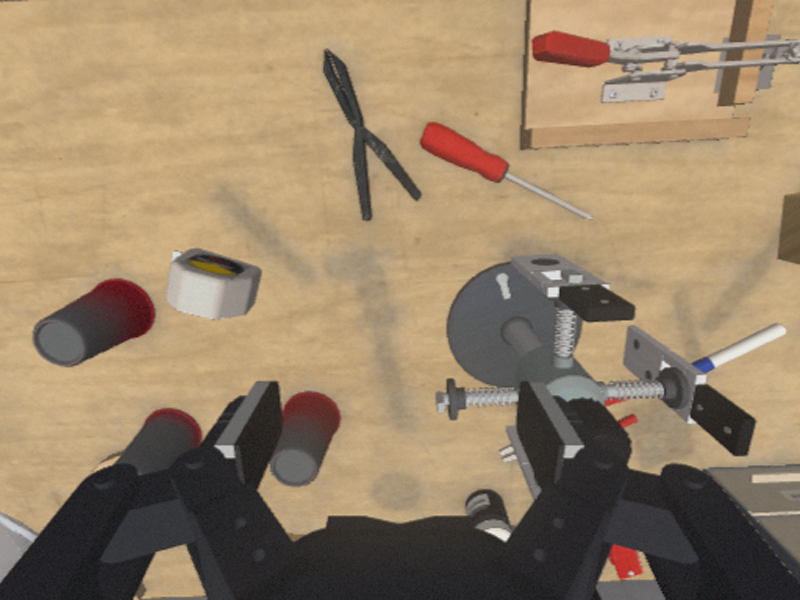

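The pointer is now visible as a bar from about (500,275) to (507,298). The foot's left edge is at 447, and the empty hook's lip and collar are at (440-455,400). I'll fit the foot circle to get the axis.

Run:
```python
from h import *
from scipy.optimize import least_squares
w=load("w2");w1=load("w1");b=load("t1");k=.64
P=np.array([onz(w,u*k,v*k,14)[:2] for u,v in[(447,325),(469,282),(503,263),(461,362),(490,383)]])
P1=np.array([onz(w1,u*k,v*k,14)[:2] for u,v in[(454,315),(470,282),(505,267),(541,285),(470,345),(554,310)]])
for Q in(P,P1,np.vstack([P,P1])):
    r=least_squares(lambda c:np.hypot(*(Q-c).T)-78,[560,-40]);print(r.x,np.round(r.fun,1))
ax=r.x
for u,v in[(500,274),(507,299)]:
    p=onz(w,u*k,v*k,18);d=p[:2]-ax;print("ptr",p,np.hypot(*d),np.degrees(np.arctan2(*d[::-1])))
print("top knob",onz(b,227+160/3,132+92/3,228))
for u,v in[(441,401),(454,399),(500,397),(516,396)]:
    p=onz(w,u*k,v*k,150);d=p[:2]-ax;print("hook",p,np.hypot(*d),np.degrees(np.arctan2(*d[::-1])))
p=onz(w,665*k,388*k,150);print("opp",p,np.degrees(np.arctan2(*(ax-p[:2])[::-1])))
# sharper crop
x0,y0,x1,y1=270,150,420,260
cv2.imwrite("pics/c2.png",cv2.resize(w["pixels"][y0:y1,x0:x1],(800,587),interpolation=cv2.INTER_CUBIC))
```

```text
[568.72450555 -37.11361269] [ 1.8 -0.2 -1.1 -1.5 -0.4]
[569.83212043 -38.13540968] [-1.5 -0.4 -0.5 -7.4 -9.5 -3.5]
[569.18895785 -37.72344761] [ 1.2 -0.3 -0.8 -2.3 -1.  -1.4 -0.9 -1.3 -8.  -9.  -3.6]
ptr [505.13231192 -59.26990624  18.        ] 67.58330982456194 -161.40882598949565
ptr [534.10252469 -50.70413651  18.        ] 37.41064121453219 -159.69738118378712
top knob [573.60347394 -41.87578425 228.        ]
hook [ 575.58012264 -137.29884855  150.        ] 99.78029594735632 -86.32755524271786
hook [ 574.20110653 -126.42901099  150.        ] 88.84705176996938 -86.76604346074807
hook [574.19841087 -88.11493323 150.        ] 50.63987008436124 -84.32283873453066
hook [573.90626234 -74.82665639 150.        ] 37.401885820408985 -82.75428517125088
opp [572.45206795  48.13194923 150.        ] -92.17659573139433
```

View pics/c2.png

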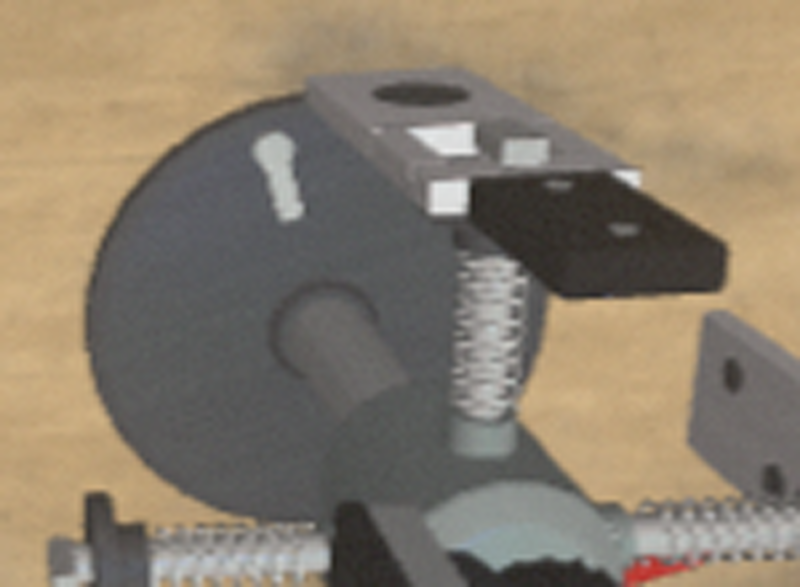

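Run:
```python
from h import *
from scipy.optimize import least_squares
w=load("w2");s=150/800
o=lambda u,v,z:onz(w,270+u*s-.4,150+v*s-.4,z)
Q=np.array([o(u,v,14)[:2] for u,v in[(88,310),(118,220),(180,148),(240,110),(300,92),(95,370),(150,455),(200,497),(250,519),(545,310)]])
r=least_squares(lambda c:np.hypot(*(Q-c).T)-78,[560,-40]);print(r.x,np.round(r.fun,1));ax=r.x
for p in[o(272,140,18),o(292,217,18)]:
    d=p[:2]-ax;print("ptr",p,np.hypot(*d),np.degrees(np.arctan2(*d[::-1])))
print("post base",o(328,330,14))
for n,u,v in[("collar out bottom/top centre",100,553),("lip",65,575),("spring",250,552)]:
    p=o(u,v,150);print(n,p,np.hypot(*(p[:2]-ax)),np.degrees(np.arctan2(*(p[:2]-ax)[::-1])))
for n,u,v in[("-x hook spring",490,340),("root",484,440)]:
    p=o(u,v,150);print(n,p)
```

```text
[568.87584158 -38.76432949] [ 0.2 -0.7 -0.9 -0.3 -0.3 -0.5 -2.7 -0.7  1.  -3.7]
ptr [506.04072738 -58.23064002  18.        ] 65.78137139292627 -162.78702541193994
ptr [532.13820684 -50.9961458   18.        ] 38.72042273045398 -161.58479125129512
post base [574.07463059 -36.51177413  14.        ]
collar out bottom/top centre [ 570.961218   -129.28254987  150.        ] 90.5422388489324 -88.68024211056952
lip [ 576.71278165 -137.90827537  150.        ] 99.45320323891049 -85.48039098144454
spring [572.50546917 -92.73955628 150.        ] 54.0971284271713 -86.15286992666387
-x hook spring [519.02700375 -38.69586753 150.        ]
root [544.8111173  -38.07072197 150.        ]
```

>>> send_rows --commands '[[[30,40,0,0],[60,80,0,0],[90,115,-15,0],[104,130,-30,0],[104,130,-40,0],[104,130,-40,0]]]'

```text
time_s: 3.15
position: [569.9, -39.1, 292.6]
eef_rot: [-0.002, 0.026, 1.0, 0.0]
force: [-0.3, -0.7, 0.7]
width: 85.4
```

Run:
```python
from h import *
s=arm.get_state();print(s["time_s"],s["position"],s["eef_rot"])
w=grab("wrist","w3")
print(proj(w,[571,-38.5,228])/.64)
cv2.imwrite("pics/w3b.png",cv2.resize(w["pixels"],(800,600),interpolation=cv2.INTER_CUBIC))
```

```text
3.15 [569.87760975 -39.1177845  292.58438453] [-1.50234054e-03  2.57694642e-02  9.99666718e-01  3.60733434e-04]
[397.35879984 341.83045342]
```

View pics/w3b.png

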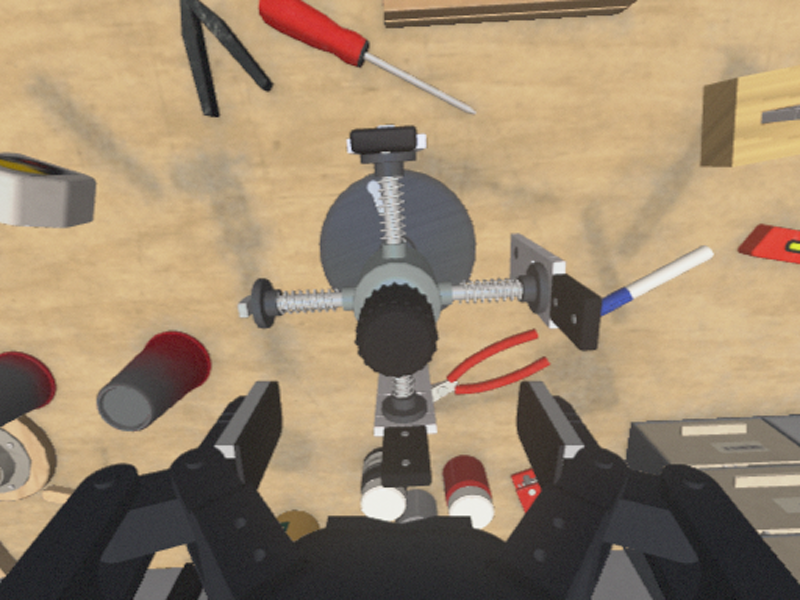

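The knob's top is at about (397,340), which matches the estimated axis (571,-38.5). The empty hook's lip is at (245,308), and the pointer end shows at (373,187). Next I'll get the hook direction and grip the knob.

Run:
```python
from h import *
w=load("w3");k=.64
o=lambda u,v,z:onz(w,u*k,v*k,z)[:2]
A=o(245,308,150);B=o(540,289,150);C=o(390,205,150);D=o(404,385,150)
an=lambda d:np.degrees(np.arctan2(d[1],d[0]))
print(A,B,an(A-B));print(C,D,an(C-D)+90);p=o(373,187,18);print(p,an(p-[571,-38.5]),np.hypot(*(p-[571,-38.5])));print(o(397,340,228), "foot",o(397.5,248,14))
print(o(263,302,150),o(313,300,150))
```

```text
[ 576.22767014 -142.23273687] [573.0411296   56.50869778] -89.08142113661329
[513.0546641  -40.21477193] [640.94722687 -37.52415349] -88.79478259157628
[509.40987937 -58.22931203] -162.23805325556683 64.67293647753361
[570.01126545 -38.62409282] foot [568.43139392 -38.66221362]
[ 572.58926447 -129.39272175] [572.91654726 -95.58778838]
```

>>> send_rows --commands '[[[1,0,-20,0],[1,0,-40,0],[1,0,-60,0],[1,0,-74,0],[1,0,-74,0],[1,0,-74,0]]]'

```text
time_s: 3.8
position: [571.0, -40.1, 220.8]
eef_rot: [-0.0, 0.026, 1.0, 0.0]
force: [1.2, -0.1, 0.1]
width: 85.2
```

>>> send_rows --commands '[[[0,0,0,0],[0,0,0,0],[0,0,0,0],[0,0,0,0],[0,0,0,0],[0,0,0,0],[0,0,0,0],[0,0,0,0]]]' --grip 1 --squeeze 45

```text
time_s: 4.6
position: [571.1, -40.5, 221.7]
eef_rot: [0.0, 0.027, 1.0, -0.0]
force: [-2.2, -2.8, 6.9]
width: 38.5
```

>>> send_rows --commands '[[[0,0.5,0,-5],[0,0.5,0,-11],[0,0.5,0,-17],[0,0.5,0,-23],[0,0.5,0,-29],[0,0.5,0,-35],[0,0.5,0,-39],[0,0.5,0,-40]]]'

```text
time_s: 5.4
position: [571.5, -39.4, 221.8]
eef_rot: [0.0, 0.368, 0.93, 0.0]
force: [5.2, 6.2, -1.4]
width: 38.8
```

>>> send_rows --commands '[[[0,0,0,-5],[0,0,0,-11],[0,0,0,-17],[0,0,0,-23],[0,0,0,-29],[0,0,0,-33],[0,0,0,-34],[0,0,0,-34]]]'

```text
time_s: 6.2
position: [572.4, -38.8, 221.8]
eef_rot: [0.001, 0.624, 0.782, 0.001]
force: [11.5, 5.0, -4.4]
width: 38.6
```

Run:
```python
from h import *
s=arm.get_state();print(s["time_s"],s["position"],s["eef_rot"],s["force"],s["ft_torque"]);q=s["eef_rot"];print(np.degrees(2*np.arctan2(q[2],q[1])))
```

```text
6.2 [572.42751661 -38.75415366 221.75040243] [0.00088166 0.62373957 0.78163105 0.00103694] [11.53569346  4.98399027 -4.36456895] [ 0.6128176  -1.35961193 -0.05534888]
102.82044578759523
```

>>> send_rows --commands '[[[-0.5,0,0,0],[-0.5,0,0,0],[-0.5,0,0,0],[-0.5,0,0,0],[-0.5,0,0,0],[-0.5,0,0,0]]]' --grip 0

```text
time_s: 6.8
position: [571.9, -38.8, 221.8]
eef_rot: [0.001, 0.624, 0.782, 0.001]
force: [0.9, 0.7, 0.5]
width: 85.0
```

>>> send_rows --commands '[[[0,0,30,0],[-10,0,70,6],[-40,0,100,12],[-80,0,110,18],[-105,0,110,24],[-105,0,110,30],[-105,0,110,36],[-105,0,110,36]]]'

```text
time_s: 7.6
position: [466.7, -38.8, 332.1]
eef_rot: [0.001, 0.351, 0.936, 0.001]
force: [-0.2, 0.2, -0.2]
width: 85.0
```

Run:
```python
from h import *
s=arm.get_state();print(s["time_s"],s["position"],s["eef_rot"])
w=grab("wrist","w4")
u,v=map(int,proj(w,[520,-50,120]));print(u,v)
x0,y0=max(0,min(u-100,312)),max(0,min(v-75,234));print(x0,y0)
cv2.imwrite("pics/w4b.png",cv2.resize(w["pixels"][y0:y0+150,x0:x0+200],(800,600),interpolation=cv2.INTER_CUBIC))
```

```text
7.6 [466.72717498 -38.84521108 332.05703328] [8.27010009e-04 3.50820217e-01 9.36441588e-01 1.28175857e-03]
273 204
173 129
```

View pics/w4b.png

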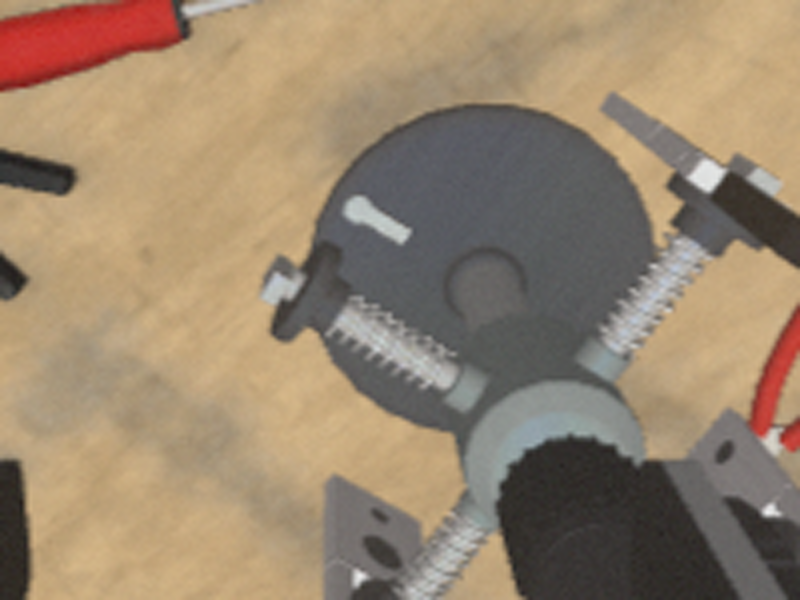

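This crop shows the pointer running from (352,208) to (408,238). The empty hook runs from the lip at (280,280) to its root at (465,388). The foot's rim is fully visible.

```bash
cat > m4.py <<'E'
from h import *
from scipy.optimize import least_squares
w=load("w4")
o=lambda u,v,z:onz(w,173+u/4-.4,129+v/4-.4,z)[:2]
an=lambda d:np.degrees(np.arctan2(d[1],d[0]))
Q=np.array([o(u,v,14) for u,v in[(316,235),(345,180),(395,132),(450,108),(500,103),(560,118),(610,155),(640,200),(652,245),(335,372),(380,412),(420,428)]])
r=least_squares(lambda c:np.hypot(*(Q-c).T)-78,[560,-40]);print("foot",r.x,np.round(r.fun,1))
ax=r.x
P,P2=o(353,208,18),o(408,238,18);print("ptr",P,P2,"dir",an(P-P2),"radial",an(P-ax),an(P2-ax),np.hypot(*(P-ax)),np.hypot(*(P2-ax)))
H=o(400,343,150);Hr=o(465,386,150);print("hook spring mid",H,"root",Hr,"dir",an(H-Hr),"radial",an(H-ax),an(Hr-ax),np.hypot(*(Hr-ax)))
for n,u,v,z in[("lip top centre",279,272,163),("lip side",280,290,155),("collar ctr",310,300,150),("spring out",345,315,150)]:
    p=o(u,v,z);print(n,p,an(p-ax),np.hypot(*(p-ax)))
A=o(640,305,150);B=o(460,540,150);print("cross",an(B-A)-90+360, A,B)
E
python3 m4.py
```

```text
foot [571.26901897 -39.34469783] [-2.  -2.  -0.3  1.   1.4  0.8 -0.8 -1.6 -2.2  0.2 -0.1 -1. ]
ptr [507.59570644 -59.41486855] [533.4590957  -50.32430853] dir -160.63425579880993 radial -162.504868085799 -163.80724930193796 66.76153443510671 39.371844615862884
hook spring mid [518.64491324 -53.75049388] root [543.52140864 -47.7689869 ] dir -166.47999121792304 radial -164.69040786976794 -163.1114933901695 28.99825038118346
lip top centre [473.22530287 -62.80725541] -166.5418105563027 100.812012544319
lip side [479.64817954 -68.63426369] -162.27183899445643 96.18865257703665
collar ctr [489.43465814 -65.3363784 ] -162.37946027887696 85.86285617942549
spring out [500.25960256 -60.49592007] -163.4130459479673 74.09258681068803
cross 197.1908244693928 [557.46792998  10.0130568 ] [586.71323802 -84.51685608]
```

The hook measures -163.2° and the pointer -163°, so they agree within about 1° and the hook can stay there. Now I'll look at the stand.

>>> send_rows --commands '[[[-2,30,0,5],[-4,70,0,10],[-6,115,0,15],[-8,160,0,20],[-10,205,0,26],[-12,245,0,32],[-12,275,0,38],[-12,280,0,41]]]'

```text
time_s: 8.45
position: [454.5, 244.1, 331.4]
eef_rot: [-0.0, 0.001, 1.0, 0.002]
force: [0.2, -0.0, 0.4]
width: 85.3
```

>>> send_rows --commands '[[[0,0,0,0],[0,0,0,0]]]'

```text
time_s: 8.65
position: [454.5, 244.1, 331.1]
eef_rot: [-0.001, 0.003, 1.0, 0.001]
force: [0.7, -0.7, -0.3]
width: 85.3
```

Run:
```python
from h import *
s=arm.get_state();print(s["time_s"],s["position"],s["eef_rot"],s["joints"])
w=grab("wrist","w5");w3=load("w3");w4=load("w4")
def cr(d,x0,y0,ww,hh,W,H):return cv2.resize(d["pixels"][y0:y0+hh,x0:x0+ww],(W,H),interpolation=cv2.INTER_CUBIC)
u,v=map(int,proj(w,[455,272,100]));x0,y0=max(0,min(u-100,312)),max(0,min(v-75,284));print(x0,y0)
top=np.hstack([cr(w3,145,175,40,30,400,240) if 0 else cr(w3,145,178,50,30,400,240),cr(w4,230,180,50,30,400,240)])
bot=cr(w,x0,y0,200,90,800,360)
cv2.imwrite("pics/c5.png",np.vstack([top,bot]))
```

```text
8.65 [454.45258372 244.12425333 331.10885582] [-5.98895833e-04  2.51418920e-03  9.99995649e-01  1.42232496e-03] [ 0.34170434  0.01166709  1.43192539  0.00310716  1.69816713 -1.22366916]
174 91
```

View pics/c5.png

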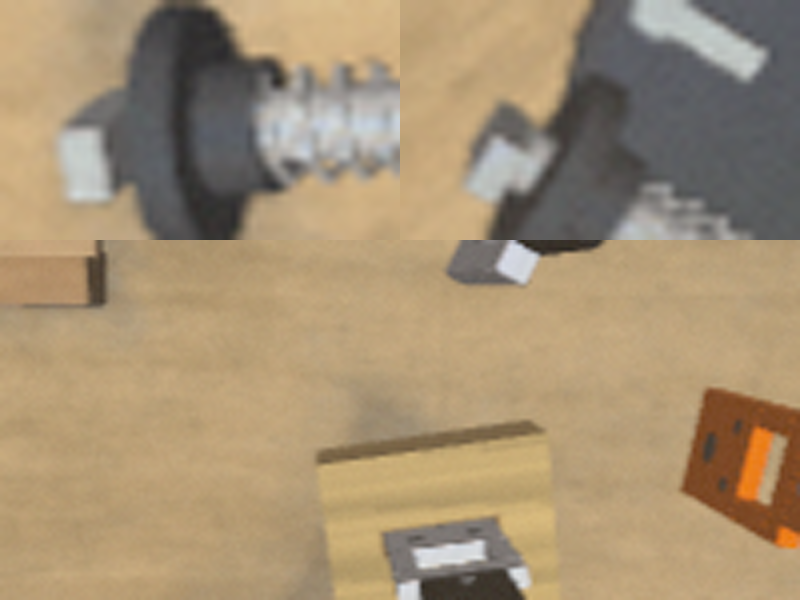

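In the lower crop, the template in the wooden stand has bright edges and a black tab. The bigger grey one is at the top edge at (520,262), and the orange one is on the right. Upper left: the lip's top face runs from (60,130) to (112,200), so its inner edge is at 112. Now I'll crop around the tab.

Run:
```python
from h import *
w3=load("w3")
for u,v in[(112,163),(62,165)]:
    p=onz(w3,145+u/8-.4,178+v/8-.4,163);print("lip in/out",p,np.hypot(*(p[:2]-[571,-39])))
p=onz(w3,145+190/8-.4,178+10/8-.4,167);print("collar top inner edge",p,"outer",onz(w3,145+165/8-.4,178+8/8-.4,167))
w=load("w5")
cv2.imwrite("pics/w5b.png",cv2.resize(w["pixels"][140:290,180:380],(800,600),interpolation=cv2.INTER_CUBIC))
```

```text
lip in/out [ 572.79360883 -135.2295511   163.        ] 96.24626505394623
lip in/out [ 572.73370983 -141.5593768   163.        ] 102.5740294616844
collar top inner edge [ 552.35856967 -120.88592452  167.        ] outer [ 551.95293364 -123.86286667  167.        ]
```

View pics/w5b.png

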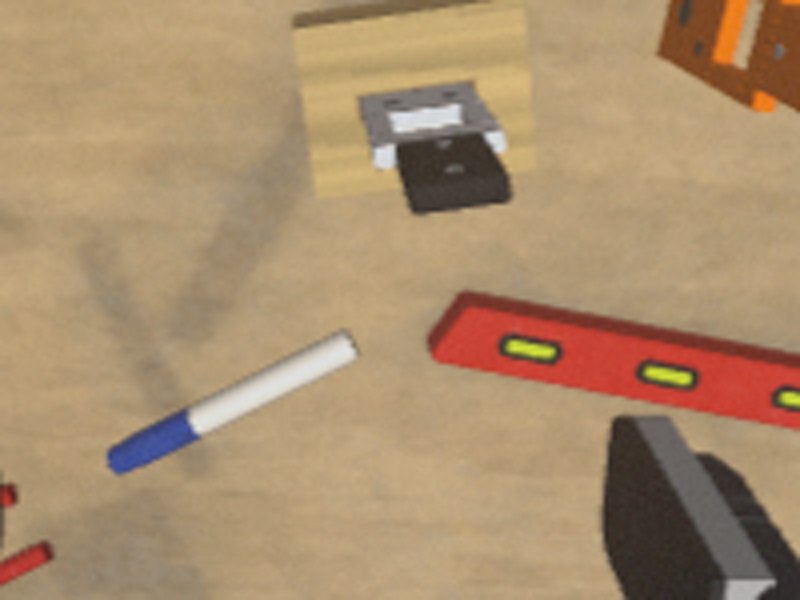

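The tab's dark top edge runs (412,212)-(510,200). The plate's front face meets the slot along (358,97)-(473,82), and the stand's front edge is at the top. I'll compute the template pose and check heights for the camera's clearance.

Run:
```python
from h import *
w=load("w5")
o=lambda u,v,z:onz(w,180+u/4-.4,140+v/4-.4,z)
an=lambda d:np.degrees(np.arctan2(d[1],d[0]))
a,b=o(359,97,40),o(474,82,40);print("slot front",a,b,an(b-a),np.linalg.norm(b-a));m=(a+b)/2;t=np.radians(an(b-a)-90);c=m[:2]+4*np.array([np.cos(t),np.sin(t)]);print("centre by slot",c)
for z in(160,164):
    a,b=o(412,213,z),o(511,200,z);print(z,"tab back",a,b,an(b-a),np.linalg.norm(b-a),(a+b)[:2]/2-5*np.array([np.cos(t),np.sin(t)]))
S=[o(u,v,40)[:2] for u,v in[(296,27),(522,2),(536,170),(317,196)]];print("stand",S,np.mean(S,0),an(S[1]-S[0]),an(S[3]-S[0]))
a=load("s0");b=load("t0");k=.64
print("orange top",tri((a,230*k,325*k),(b,253*k,263*k)),"blue",tri((a,155*k,325*k),(b,192*k,245*k)))
print("big",tri((a,270*k,338*k),(b,266*k,288*k)))
```

```text
slot front [464.54291152 268.81242376  40.        ] [458.75898161 314.15682085  40.        ] 97.26914079292854 45.71179489181732
centre by slot [465.61879751 291.99074375]
160 tab back [471.75384652 277.89842474 160.        ] [467.93008449 306.55864868 160.        ] 97.59935516784142 28.91417632523352 [464.88215183 291.5958849 ]
164 tab back [470.36694647 277.45421277 164.        ] [466.59552976 305.72209306 164.        ] 97.5993551678415 28.51835619966879 [463.52142444 290.95550111]
stand [array([436.68956366, 244.01701488]), array([427.54923666, 331.1826617 ]), array([495.18802979, 341.05900555]), array([505.7646787 , 252.13623059])] [466.2978772  292.09872818] 95.98624815287282 6.7038901071905
orange top [437.15313652 401.69547682 152.20323584] blue [387.17402387 534.43586875 213.20987515]
big [343.62200377 306.54969594 201.29508597]
```

>>> send_rows --commands '[[[11,30,0,-8],[11,47,0,-16],[11,47.5,-20,-24],[11,47.5,-40,-32],[11,47.5,-60,-40],[11,47.5,-80,-48],[11,47.5,-90,-56],[11,47.5,-100,-64]]]'

```text
time_s: 9.5
position: [465.8, 290.3, 230.7]
eef_rot: [0.0, 0.536, 0.844, 0.001]
force: [0.9, 0.4, -0.5]
width: 85.5
```

>>> send_rows --commands '[[[0,0,0,-8],[0,0,0,-16],[0,0,0,-18.5],[0,0,-10,-18.5],[0,0,-10,-18.5]]]'

```text
time_s: 10.0
position: [465.5, 289.5, 219.2]
eef_rot: [0.0, 0.665, 0.747, 0.0]
force: [-0.5, -0.1, -0.2]
width: 85.5
```

Run:
```python
from h import *
s=arm.get_state();q=s["eef_rot"];print(s["time_s"],s["position"],np.degrees(2*np.arctan2(q[2],q[1])),s["joints"])
w=grab("wrist","w6")
print(proj(w,[465.3,291.7,160])*4-np.array([4*156,4*109]))
cv2.imwrite("pics/w6b.png",cv2.resize(w["pixels"][109:309,156:356],(600,600),interpolation=cv2.INTER_CUBIC))
```

```text
10.0 [465.53609646 289.5104585  219.17994728] 96.63828800850811 [ 4.15825564e-01  1.08169716e-01  1.55388970e+00 -3.95019717e-05
  1.47863977e+00  2.99969200e-01]
[399.0699475  437.17757165]
```

>>> send_rows --commands '[[[0,2,-25,0.6],[0,2,-50,0.6],[0,2,-68,0.6],[0,2,-76,0.6],[0,2,-76,0.6],[0,2,-76,0.6]]]'

```text
time_s: 10.65
position: [466.0, 291.8, 144.7]
eef_rot: [0.0, 0.661, 0.75, 0.001]
force: [0.3, 0.2, 0.2]
width: 85.4
```

>>> send_rows --commands '[[[0,0,0,0],[0,0,0,0],[0,0,0,0],[0,0,0,0],[0,0,0,0],[0,0,0,0],[0,0,0,0],[0,0,0,0]]]' --grip 1 --squeeze 50

```text
time_s: 11.45
position: [466.1, 291.8, 144.8]
eef_rot: [0.001, 0.661, 0.751, 0.001]
force: [-0.2, -0.9, 2.7]
width: 9.5
```

>>> send_rows --commands '[[[0,0,0,0],[0,0,0,0],[0,0,0,0],[0,0,0,0]]]'

```text
time_s: 11.85
position: [466.1, 291.8, 144.9]
eef_rot: [0.001, 0.661, 0.75, 0.001]
force: [0.4, 0.7, 2.2]
width: 9.5
```

>>> send_rows --commands '[[[0,0,8,0],[0,0,20,0],[0,0,35,0],[0,0,50,0],[0,0,70,0],[0,0,90,0],[0,0,90,0],[0,0,90,0]]]'

```text
time_s: 12.65
position: [466.1, 291.9, 235.3]
eef_rot: [0.001, 0.661, 0.751, 0.002]
force: [-0.7, -0.8, -1.3]
width: 9.0
```

>>> send_rows --commands '[[[-5,-30,0,2],[-10,-70,0,4],[-15,-115,0,6],[-20,-160,0,8],[-20,-205,0,9.5],[-20,-250,0,9.5],[-20,-290,0,9.5],[-20,-320,0,9.5]]]'

```text
time_s: 13.45
position: [445.4, -30.2, 234.6]
eef_rot: [0.0, 0.597, 0.802, 0.001]
force: [-0.4, -0.2, -0.7]
width: 9.5
```

>>> send_rows --commands '[[[0,-10,0,0],[0,-30,0,0],[0,-45,0,0],[0,-45,0,0],[0,-45,0,0]]]'

```text
time_s: 13.95
position: [445.3, -74.7, 234.1]
eef_rot: [-0.0, 0.597, 0.802, 0.001]
force: [-0.7, -0.4, -2.1]
width: 9.7
```

Run:
```python
from h import *
s=arm.get_state();q=s["eef_rot"];print(s["time_s"],s["position"],np.degrees(2*np.arctan2(q[2],q[1])),s["force"],s["width"])
b=grab("scene","s7");w=grab("wrist","w7")
p=s["position"]
x=b["pixels"];u,v=map(int,proj(b,[510,-60,150]));print(u,v)
x0,y0=max(0,u-60),max(0,v-45)
L=cv2.resize(x[y0:y0+90,x0:x0+90],(400,400),interpolation=cv2.INTER_CUBIC)
t=grab("top","t7");u,v=map(int,proj(t,[510,-60,150]));x0,y0=max(0,u-45),max(0,v-45);print(u,v)
M=cv2.resize(t["pixels"][y0:y0+90,x0:x0+90],(400,400),interpolation=cv2.INTER_CUBIC)
cv2.imwrite("pics/c7.png",np.hstack([L,M]))
W=cv2.resize(w["pixels"],(800,600));cv2.imwrite("pics/w7b.png",W)
```

```text
13.95 [445.27512832 -74.74925674 234.13352116] 106.67936467193022 [-0.71901088 -0.4114806  -2.08059308] 9.676948778578522
282 187
278 189
```

>>> send_rows --commands '[[[0,-2,-8,0],[5,-1,-19,0],[11,1,-19,0],[15.5,2.5,-19,0],[15.5,2.5,-19,0],[15.5,2.5,-19,0]]]'

```text
time_s: 14.7
position: [461.1, -71.8, 215.6]
eef_rot: [0.0, 0.596, 0.803, 0.001]
force: [0.4, 0.1, -0.8]
width: 9.7
```

Run:
```python
from h import *
s=arm.get_state();q=s["eef_rot"];print(s["time_s"],s["position"],np.degrees(2*np.arctan2(q[2],q[1])),s["force"],s["width"])
w=grab("wrist","w8")
u,v=map(int,proj(w,[470,-68,165]));print(u,v);x0,y0=max(0,min(u-80,352)),max(0,min(v-60,264));print(x0,y0)
cv2.imwrite("pics/w8b.png",cv2.resize(w["pixels"][y0:y0+120,x0:x0+160],(800,600),interpolation=cv2.INTER_CUBIC))
e=np.array([-.957,-.289])
for n,r,z in[("lip in top",96.2,163),("lip out top",102.2,163),("eye",115,168)]:
    p=np.r_[np.array([571,-39])+r*e,z];print(n,(proj(w,p)-[x0,y0])*5)
```

```text
14.7 [461.08631191 -71.84621649 215.57260904] 106.77082724959554 [ 0.40504463  0.14929154 -0.79025585] 9.659072957205343
268 224
188 164
lip in top [464.79754789 307.28913783]
lip out top [423.36323818 307.35577922]
eye [335.02602612 323.19283422]
```

View pics/w8b.png

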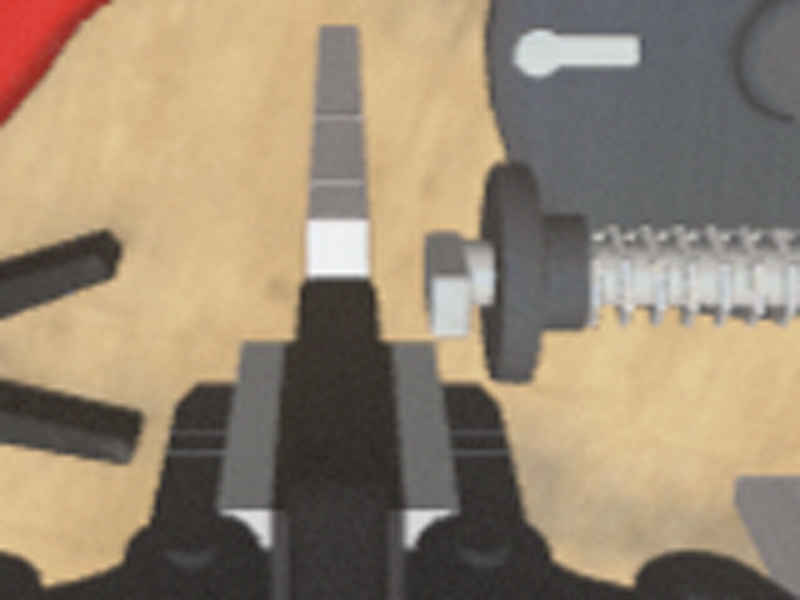

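The side view agrees with my model. The lip's top inner edge is at x≈467 (predicted 465) and the peg is parallel to the pointer. The plate is square at x≈337, and the collar face is at about 490. I'll thread the window on slowly and watch the force.

>>> send_rows --commands '[[[3,1,0,0],[7,2,0,0],[11,3,0,0],[14,4,0,0],[16,4.5,0,0],[16,4.5,0,0]]]'

```text
time_s: 15.35
position: [477.2, -67.3, 215.5]
eef_rot: [-0.0, 0.596, 0.803, 0.001]
force: [-0.4, 0.2, -0.9]
width: 9.4
```

>>> send_rows --commands '[[[0.7,0.2,0,0],[1.4,0.4,0,0],[2.1,0.6,0,0],[2.8,0.8,0,0],[3.5,1,0,0],[3.5,1,0,0],[3.5,1,0,0]]]'

```text
time_s: 16.05
position: [480.5, -66.4, 215.5]
eef_rot: [-0.0, 0.596, 0.803, 0.001]
force: [-4.7, -1.1, 1.2]
width: 9.3
```

>>> send_rows --commands '[[[0.8,0.2,0,0],[1.6,0.5,0,0],[2.4,0.7,0,0],[3.2,1,0,0],[4,1.2,0,0],[4.6,1.4,0,0],[4.6,1.4,0,0],[4.6,1.4,0,0]]]'

```text
time_s: 16.85
position: [484.7, -65.1, 215.5]
eef_rot: [-0.0, 0.596, 0.803, 0.001]
force: [-7.9, -2.1, 3.4]
width: 9.4
```

>>> send_rows --commands '[[[0.6,0.2,0,0],[1.2,0.4,0,0],[1.8,0.6,0,0],[2.2,0.7,0,0],[2.2,0.7,0,0],[2.2,0.7,0,0]]]'

```text
time_s: 17.45
position: [486.3, -64.6, 215.6]
eef_rot: [-0.001, 0.597, 0.803, 0.0]
force: [-10.7, -3.1, 4.2]
width: 9.6
```

Run:
```python
from h import *
s=arm.get_state();print(s["time_s"],s["position"],s["force"],s["ft_torque"],s["width"])
w=grab("wrist","w9")
u,v=map(int,proj(w,[484,-65,165]));print(u,v)
x0,y0=max(0,u-50),max(0,v-75);print(x0,y0)
cv2.imwrite("pics/w9b.png",cv2.resize(w["pixels"][y0:y0+90,x0:x0+120],(800,600),interpolation=cv2.INTER_CUBIC))
```

```text
17.45 [486.31216292 -64.61258812 215.59359907] [-10.6579922   -3.13430493   4.15388361] [-0.61546618  2.16418095 -0.15395701] 9.580711193502173
252 225
202 150
```

View pics/w9b.png

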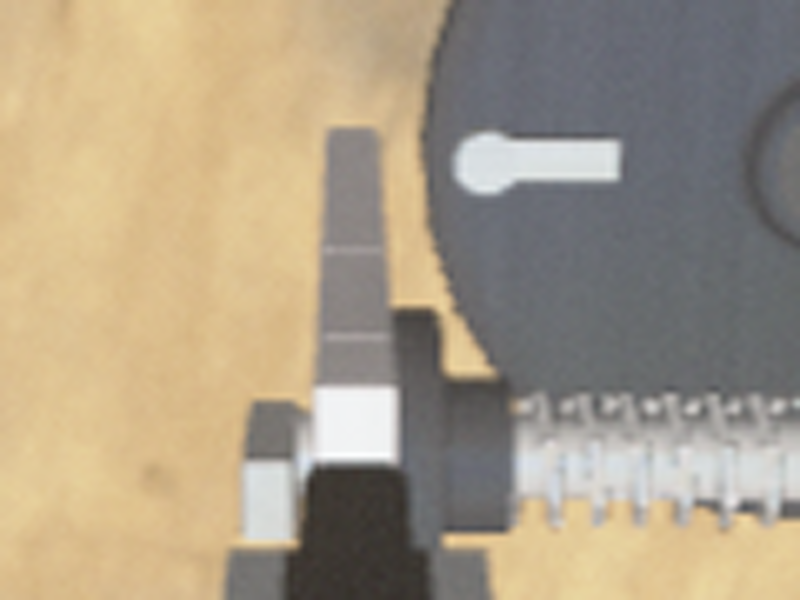

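The plate at x≈313-398 is inside the lip, whose inner edge is at about 297, and it pushes the collar at about 11 N, short of the stop. I'll lower it.

>>> send_rows --commands '[[[0.2,0,-1.5,0],[0.2,0,-3,0],[0.2,0,-4.5,0],[0.2,0,-6,0],[0.2,0,-7.5,0],[0.2,0,-9,0],[0.2,0,-9,0]]]'

```text
time_s: 18.2
position: [485.9, -64.9, 206.3]
eef_rot: [-0.001, 0.597, 0.802, -0.001]
force: [-9.2, -4.0, 0.5]
width: 9.4
```

>>> send_rows --commands '[[[0.2,0,-0.7,0],[0.2,0,-1.4,0],[0.2,0,-2.1,0],[0.2,0,-2.8,0],[0.2,0,-3.5,0],[0.2,0,-3.5,0]]]'

```text
time_s: 18.8
position: [485.7, -65.1, 202.8]
eef_rot: [-0.002, 0.597, 0.802, -0.001]
force: [-8.9, -3.0, 2.3]
width: 9.5
```

>>> send_rows --commands '[[[0.2,0,-0.3,0],[0.2,0,-0.6,0],[0.2,0,-0.9,0],[0.2,0,-0.9,0]]]'

```text
time_s: 19.2
position: [485.4, -65.4, 201.8]
eef_rot: [-0.002, 0.597, 0.802, -0.002]
force: [-8.1, -3.0, 2.8]
width: 9.2
```

>>> send_rows --commands '[[[0.1,0,-0.3,0],[0.1,0,-0.6,0],[0.1,0,-0.9,0],[0.1,0,-0.9,0]]]'

```text
time_s: 19.6
position: [485.3, -65.5, 201.5]
eef_rot: [-0.002, 0.597, 0.802, -0.002]
force: [-9.2, -1.6, 9.4]
width: 9.3
```

>>> send_rows --commands '[[[-0.5,-0.1,0.3,0],[-1,-0.3,0.5,0],[-1.5,-0.4,0.5,0],[-1.5,-0.4,0.5,0],[-1.5,-0.4,0.5,0]]]'

```text
time_s: 20.1
position: [483.9, -65.9, 201.8]
eef_rot: [-0.002, 0.597, 0.802, -0.002]
force: [1.1, 0.2, -6.3]
width: 9.6
```

>>> send_rows --commands '[[[0,0,0,0],[0,0,0,0],[0,0,0,0],[0,0,0,0],[0,0,0,0],[0,0,0,0],[0,0,0,0]]]' --grip 0.5

```text
time_s: 20.8
position: [483.9, -65.9, 201.8]
eef_rot: [-0.002, 0.597, 0.802, -0.002]
force: [-0.2, -0.4, -0.6]
width: 42.6
```

Released with no residual force. I'll raise the arm straight up, back off, and check.

>>> send_rows --commands '[[[0,0,15,0],[0,0,40,0],[0,0,70,0],[-20,0,95,0],[-50,0,110,0],[-80,0,110,0],[-80,0,110,0],[-80,0,110,0]]]'

```text
time_s: 21.6
position: [403.9, -65.9, 312.2]
eef_rot: [-0.001, 0.597, 0.802, -0.001]
force: [1.1, -0.4, 0.2]
width: 42.8
```

Run:
```python
from h import *
s=arm.get_state();print(s["time_s"],s["position"],s["force"])
w=grab("wrist","w10")
u,v=map(int,proj(w,[500,-60,140]));print(u,v)
x0,y0=max(0,min(u-80,352)),max(0,min(v-60,264));print(x0,y0)
cv2.imwrite("pics/w10b.png",cv2.resize(w["pixels"][y0:y0+120,x0:x0+160],(800,600),interpolation=cv2.INTER_CUBIC))
e=np.array([-.957,-.289]);n=np.array([-.289,.957])
for l,r,t,z in[("lip in top",96.2,0,163),("tab top centre",92.2,0,219),("ptr point",66,0,18),("root",50,0,150),("plate bottom",92.2,0,67),("eye",92.2,0,155)]:
    print(l,(proj(w,np.r_[np.array([571,-39])+r*e+t*n,z])-[x0,y0])*5)
```

```text
21.6 [403.85638618 -65.94048961 312.20450791] [ 1.07913215 -0.44634282  0.16481145]
335 196
255 136
lip in top [331.86445219 342.8367622 ]
tab top centre [427.14954363 458.48008463]
ptr point [320.8611049 176.5772242]
root [521.35876845 321.65853593]
plate bottom [268.00166435 219.42589239]
eye [341.39296589 329.6661192 ]
```

The viewer's limit is reached, so I'll check in numbers by comparing the tab's dark blob with the model's predicted outline.

Run:
```python
from h import *
w=load("w10");g=w["pixels"].max(2)
e=np.array([-.957,-.289]);n=np.array([-.289,.957]);A=np.array([571,-39])
def P(r,t,z):return proj(w,np.r_[A+r*e+t*n,z])
tab=np.array([P(92.2+i*5,j*15,z) for i in(-1,1) for j in(-1,1) for z in(173,221)],np.float32)
hull=cv2.convexHull(tab).reshape(-1,2);print("model tab bbox",hull.min(0),hull.max(0))
m=(g<50).astype(np.uint8);k,lab,st,ce=cv2.connectedComponentsWithStats(m)
c=tab.mean(0).astype(int);l=lab[c[1],c[0]];print("label",l,st[l],ce[l])
M=np.zeros_like(m);cv2.fillConvexPoly(M,hull.astype(np.int32),1);B=(lab==l).astype(np.uint8)
print("hull area",M.sum(),"overlap",(M&B).sum(),"blob",B.sum())
if B.sum()<3*M.sum() and l:
    # fit height/tilt by search
    best=[]
    for dz in np.arange(-4,14,1):
      for tilt in np.arange(-.2,.21,.05):
        for dr in (-4,-2,0,2,4):
          pts=np.array([P(92.2+dr+i*5+np.sin(tilt)*(z-155),j*15,z+dz) for i in(-1,1) for j in(-1,1) for z in(173,221)],np.float32)
          H=np.zeros_like(m);cv2.fillConvexPoly(H,np.round(cv2.convexHull(pts)).astype(np.int32),1)
          best.append(((H&B).sum()/(H|B).sum(),dz,round(tilt,2),dr))
    print(sorted(best)[-6:])
def seg(z,r0,r1,t):return [int(g[tuple(P(r,t,z)[::-1].round().astype(int))]) for r in np.arange(r0,r1,1.5)]
print("lip-top profile r88..106",seg(163,88,106,0))
# pointer: bright pixels near model
pb=[];
for r in np.arange(44,66,3):
    pr=[(int(g[tuple(P2[::-1].round().astype(int))]),t) for t in np.arange(-10,10.1,.5) for P2 in[P(r,t,18)]]
    b=[t for v,t in pr if v>140];pb.append((r,np.mean(b) if b else None))
print("pointer lateral",pb)
```

```text
model tab bbox [321.50964 194.69995] [348.64307 243.63673]
label 0 [     0      0    512    384 171845] [257.44193896 171.08072973]
hull area 1017 overlap 1017 blob 171845
lip-top profile r88..106 [57, 61, 60, 63, 111, 155, 191, 205, 209, 176, 120, 118]
pointer lateral [(np.int64(44), np.float64(-0.5)), (np.int64(47), np.float64(-0.5)), (np.int64(50), np.float64(-0.5)), (np.int64(53), np.float64(0.5)), (np.int64(56), np.float64(0.5)), (np.int64(59), np.float64(-0.25)), (np.int64(62), np.float64(-1.9807692307692308)), (np.int64(65), np.float64(-1.0178571428571428))]
```

Run:
```python
from h import *
w=load("w10");g=w["pixels"].max(2)
e=np.array([-.957,-.289]);n=np.array([-.289,.957]);A=np.array([571,-39])
def P(r,t,z):return proj(w,np.r_[A+r*e+t*n,z])
print("tab face centre, column along z (r=97.2 outer face):",[(z,int(g[tuple(P(97.2,0,z)[::-1].round().astype(int))])) for z in range(166,236,4)])
print("across t at z=200:",[(t,int(g[tuple(P(97.2,t,200)[::-1].round().astype(int))])) for t in range(-24,25,3)])
print("lower window t=0 z 120..166:",[(z,int(g[tuple(P(96.2,0,z)[::-1].round().astype(int))])) for z in range(60,168,6)])
print("plate at t=18:",[(z,int(g[tuple(P(96.2,18,z)[::-1].round().astype(int))])) for z in range(56,190,6)])
```

```text
tab face centre, column along z (r=97.2 outer face): [(166, 183), (170, 138), (174, 96), (178, 105), (182, 118), (186, 61), (190, 63), (194, 61), (198, 63), (202, 61), (206, 88), (210, 124), (214, 84), (218, 61), (222, 65), (226, 67), (230, 68), (234, 67)]
across t at z=200: [(-24, 201), (-21, 206), (-18, 214), (-15, 212), (-12, 105), (-9, 60), (-6, 57), (-3, 62), (0, 58), (3, 64), (6, 62), (9, 62), (12, 57), (15, 59), (18, 62), (21, 60), (24, 86)]
lower window t=0 z 120..166: [(60, 214), (66, 191), (72, 194), (78, 133), (84, 113), (90, 79), (96, 112), (102, 133), (108, 133), (114, 136), (120, 134), (126, 127), (132, 155), (138, 110), (144, 115), (150, 136), (156, 206), (162, 196)]
plate at t=18: [(56, 203), (62, 197), (68, 170), (74, 167), (80, 130), (86, 131), (92, 130), (98, 134), (104, 132), (110, 134), (116, 131), (122, 131), (128, 124), (134, 131), (140, 130), (146, 131), (152, 130), (158, 131), (164, 131), (170, 136), (176, 238), (182, 118), (188, 59)]
```

Run:
```python
from h import *
w=load("w10");px=w["pixels"]
e=np.array([-.957,-.289]);n=np.array([-.289,.957]);A=np.array([571,-39])
def P(r,t,z):return proj(w,np.r_[A+r*e+t*n,z])
for t in(-18,-10,10,18):
    print(t,[(z,px[tuple(P(96.2,t,z)[::-1].round().astype(int))].tolist()) for z in range(58,92,3)])
print("shoulder",[(z,px[tuple(P(96.2,18,z)[::-1].round().astype(int))].max()) for z in range(166,192,2)])
print("shoulder-",[(z,px[tuple(P(96.2,-18,z)[::-1].round().astype(int))].max()) for z in range(166,192,2)])
print("px per mm z:",P(96.2,0,80)-P(96.2,0,70), "cam",w["c"])
w8=load("w8")
def P8(r,t,z):return proj(w8,np.r_[A+r*e+t*n,z])
print("w8 side edge t=22 held, nominal underside 80.7:",[(z,w8["pixels"][tuple(P8(115,22,z)[::-1].round().astype(int))].tolist()) for z in range(68,96,3)],[(z,int(w8["pixels"][tuple(P8(115,22,z)[::-1].round().astype(int))].max())) for z in range(176,206,2)])
```

```text
-18 [(58, [135, 179, 210]), (61, [135, 179, 210]), (64, [135, 171, 197]), (67, [133, 168, 195]), (70, [133, 168, 195]), (73, [127, 136, 145]), (76, [125, 132, 142]), (79, [124, 125, 134]), (82, [124, 125, 133]), (85, [122, 125, 131]), (88, [124, 127, 132]), (91, [124, 127, 132])]
-10 [(58, [137, 182, 212]), (61, [138, 178, 207]), (64, [133, 175, 204]), (67, [132, 174, 204]), (70, [128, 149, 169]), (73, [133, 153, 172]), (76, [121, 124, 131]), (79, [124, 127, 130]), (82, [123, 125, 130]), (85, [121, 125, 131]), (88, [125, 129, 134]), (91, [123, 127, 133])]
10 [(58, [132, 174, 199]), (61, [132, 174, 199]), (64, [134, 170, 196]), (67, [134, 170, 196]), (70, [126, 149, 168]), (73, [126, 149, 168]), (76, [128, 144, 159]), (79, [125, 128, 135]), (82, [122, 127, 131]), (85, [123, 125, 131]), (88, [123, 125, 131]), (91, [123, 124, 131])]
18 [(58, [139, 177, 203]), (61, [135, 172, 197]), (64, [135, 172, 197]), (67, [128, 151, 170]), (70, [128, 151, 170]), (73, [126, 149, 167]), (76, [121, 122, 130]), (79, [121, 124, 130]), (82, [125, 129, 134]), (85, [121, 125, 131]), (88, [121, 125, 131]), (
[... 450 characters left out ...]
229)), (178, np.uint8(215)), (180, np.uint8(213)), (182, np.uint8(214)), (184, np.uint8(218)), (186, np.uint8(219)), (188, np.uint8(218)), (190, np.uint8(217))]
px per mm z: [1.28487324 2.03824934] cam [379.64814867  15.3249579  433.218336  ]
w8 side edge t=22 held, nominal underside 80.7: [(68, [133, 179, 209]), (71, [133, 179, 209]), (74, [132, 178, 211]), (77, [129, 177, 208]), (80, [129, 177, 208]), (83, [125, 136, 147]), (86, [124, 126, 134]), (89, [126, 127, 134]), (92, [126, 127, 134]), (95, [124, 126, 132])] [(176, 136), (178, 139), (180, 141), (182, 159), (184, 226), (186, 241), (188, 241), (190, 240), (192, 241), (194, 241), (196, 240), (198, 241), (200, 139), (202, 61), (204, 64)]
```

```bash
python3 -c "
from h import *
print(order.job_done())"
```

```text
the job is handed in; nothing more can be done
None
```

The template is hanging on the empty hook, the hook is lined up with the pointer, and I handed the job in at about 22 s. No verdict was reported, and the final hanging check was numeric only because I had used up the picture limit.

- **Carousel:** I turned it about 74° clockwise by the knob. Afterwards the hook measured -163.2° and the pointer -163°, and a closer side view showed the peg parallel to the pointer.
- **Template:** I took the smaller grey one out of the wooden stand. I threaded its window over the lip and pushed the collar in at about 11 N, short of its 13 N stop. I then lowered it until it touched the peg at about 9 N, within 1 mm of the height I expected, and let go. The largest total force I read was about 13 N.

**Last checks (from pixel values, after backing off):**
- The lip's top shows free outside the plate.
- The plate's shoulder puts its underside at about 68 mm; 67 mm is expected when it rests on the peg, and 75 mm if it sat on the lip.
- The bottom edge read slightly higher, at about 70–71 mm. One pixel there covers about 4 mm, so I take the two readings as agreeing.
- The pointer still lies within 2 mm of the hook's line as measured earlier. I did not re-measure the hook itself.
- The tab-outline fit failed on a wrong brightness threshold, so it tells nothing.
- The gripper is clear, with no force on it.

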